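Stack the cartons and hold the strapping lever

ROBOT

A 6-joint arm with a two-finger parallel gripper is mounted at the origin on the work surface. World frame = base frame: x ahead of the robot, y to its left, z up, the work surface at z = 0. Lengths are in mm, angles in rad, forces in N, time in s.
With the tool pointing down it reaches from about 275 to 750 mm from the base axis. Payload 10.2 kg.
Tool frame: the origin (TCP) lies at the very end of the fingers, on their centre line; the grasp point (between the pads) lies 19 mm behind it; x points along the fingers, y is the direction in which the jaws open and shut, and the axes are right-handed (so a half turn about x gives the same grasp; the last joint's range is limited). The gripper opens to 85 mm and grips with 20 to 120 N. Pads are 22 mm wide; open, the fingers measure 114 mm over their backs; the gripper's body (76 mm by 85 mm) begins 54 mm behind the grasp point. The pads swing forward as they close: fully open they stand 13 mm farther back than shut.
Start: joints at [-1.351, 0.313, 1.498, -0, 1.331, -0.223], TCP at [224.936, -474.379, 231.294] pointing down, gripper open.
Joint ranges: [-2.94, 2.94], [-0.97, 2.17], [0.19, 2.56], [-1.23, 4.37], [0.02, 3.11], [-2.88, 2.88]. Speed limits (rad/s): [2.39, 2.39, 3.01, 3.14, 3.14, 3.14].

INTERFACE

Orientations are given as a unit quaternion [w, x, y, z].
In Python, from rig import ctrl, viewer, order gives the robot as it stands. The module is installed in compiled form; this text tells all that it offers.
- The arm moves only by the tool carry_out, never from a script. Its argument "deltas" is a list of rows, each a list of 7 numbers: the gripper command: -1 is fully open, 1 is shut, values between are in proportion, then the shift along the tool's x, y, z in mm, then the turn, a rotation vector about the tool's x, y, z in degrees. A call has exactly 5 rows; each row is the pose to reach, as a shift and turn from the pose commanded when the call began, along the tool's axes at that moment; what a row does not reach only later rows make up. A row lasts 1/8 s, in which the tool goes at most 62.5 mm and 10.7 degrees, less where a joint would pass 70% of its speed; a pose out of reach is approached as far as the arm can. A call with a gripper value outside its range is refused whole. The fingers move at their own pace and stop on an object; "newtons" is the grip in N (left out, the last holds). Time passes only in rows, so rows that repeat a pose let the fingers close, or fill a call up. It gives the time, the measured TCP pose, the force and the opening at its end, in the units of the state.
- ctrl.sense(): the state, without advancing time (a new reading comes with each control period).
- viewer.capture(name): name is "scene" or "top"; returns the picture (420x560x3 uint8, red, green, blue); there is no depth.
- viewer.calibration(name): a dict with "fx", "fy", "cx", "cy" (pixels), "xyz" and "attitude" of the camera in the world. Camera axes: x right, y down, z forward; pixel columns grow to the right and rows downward; lengths in mm; the calibration is good to about 2 mm. A picture is of the moment at which its call begins. calibration takes no time and is no camera call.
- order.finish_job(): hands the job in, once; it reports no verdict.
The state is a dict: "time_s": time; "joints": joint angles; "dq": joint speeds; "tau": joint torques, N m; "eef_pos": TCP position; "ee_rot": TCP orientation; "force": force on the tool from outside, world axes, zero at the start; "wrist_torque": the same for the moment, N m; "grip_width": opening from 0.0 (shut) to 1.0 (fully open).
Only numpy, scipy, OpenCV 4.12 (cv2) and the standard library are available. Lean on these libraries where they do the work, as an engineer would, in place of code of your own. Each camera call takes 0.05 s, during which the arm holds its last target. There are 200 camera calls.

TASK

Stack the thick loose carton and then the thin one squarely, edges flush, onto the carton standing on the steel strapping bed, leaving that carton where it stands and the other things on the table undisturbed. Then press the pedestal's spring-loaded dead-man lever down with the gripper until it lies level, about halfway to its lower stop, and finish while holding it there: do not let go of the lever at the end.

Things in the scene. Friction and masses are not known exactly. Their poses are not given: they have to be found in the camera images.
- carton_base: Closed brown cardboard carton, 110 x 60 x 50 mm high (x, y, z), about 0.6 kg, standing loose on the strapping bed, whose top is 8 mm above the table. Origin: centre of its underside; x along its length, z up.
- carton_thick: The thick loose carton: closed brown cardboard carton, 110 x 60 x 50 mm high (x, y, z), 0.17 to 0.35 kg, lying flat on the table away from the bed, on the left or the right. Origin: centre of its underside; x along its length, z up. It is to go on the base carton, long sides along long sides (either way round).
- carton_thin: The thin loose carton: same 110 x 60 mm footprint but only 34 mm high (x, y, z), 0.12 to 0.25 kg, lying flat on the table on the other side. Origin: centre of its underside; x along its length, z up. It is to go on top of the thick one.
- bed: Fixed steel strapping bed, a flat plate 150 x 100 x 8 mm high with a dark band slot across its middle. Origin: centre of its underside; x along its length.
- pedestal: Fixed lever pedestal: dark foot 150 x 90 x 12 mm, grey housing and two cheeks on its far half, 123 mm tall. Origin: centre of its underside. The pivot line runs along its y axis through (40, 0, 105) mm of its frame; the lever points from there to its -x, roughly towards the robot. A short fixed bar beside the lever (+y side, pivot height) shows level and ends short of the pad.
- lever (a joint): Angle of the dead-man lever, rad. 0: released, the lever pointing 0.42 rad (24 degrees) upward; it grows as the lever is pressed down; 0.42: level; 0.84: lower stop. A spring drives it back to 0: about 4 N at the pad starts it, about 8 N holds it level, about 12 N reaches the stop.
- lever_pad (a point): Centre of the top face of the lever's black rubber pad (46 mm along the lever, 50 mm wide, 14 mm thick), 110 mm from the pivot line along the lever, 7 mm above the lever's centre line. At level it is 112 mm above the table; released, about 156 mm.
- tape_roll: Bystander: cardboard tape roll lying flat, 92 mm across, 45 mm high, origin at the centre of its underside. Leave alone.
- cleaner: Bystander: closed jar, 52 mm across, 120 mm high, origin at the centre of its underside. Leave alone.
- driver: Bystander: screwdriver lying on the table nearest the robot. Leave alone.
- reel: Bystander: empty grey flanged reel, 100 mm across, 52 mm high, origin at the centre of its underside. Leave alone.
- wide_carton: Bystander: wide carton 110 x 150 x 75 mm high at the back of the table, origin at the centre of its underside. Leave alone.
- parts_bin: Bystander: open yellow plastic bin 110 x 140 x 70 mm high at the back, origin at the centre of its underside. Leave alone.
Mind the look-alikes: they are no part of the job. What is shaped like the carton_thin but red or turquoise is not meant.

How it is judged:
By the outcome, as a careful person would: the job done as asked, in the order asked, and still so for the second after the job is handed in, while the arm keeps its last pose, push and grip.
It also fails if it takes over 69 s, if anything falls off the work surface, if the arm or the gripper's body presses on something with over 40 N, if the wrist force passes 120 N, or if a joint passes its speed limit or range.

## Working session

There is one attempt and no reset: what is moved stays moved. The work goes in short steps, Python scripts to look and compute and a tool call to move; the robot and the scene stay as the last step left them, time stands still between calls to the robot, and variables do not carry over. Pictures are saved under pics/ and viewed, about 8 in all and at most 12, crops included, and the job is handed in when it is done.

Besides the shell and the picture viewer there is one more tool, called in YAML: its name, and indented under it one key for each argument. carry_out: Moves the arm, as the interface text tells. Its arguments: {"type":"object","properties":{"deltas":{"type":"array"},"newtons":{"type":"number"}},"required":["deltas"]}

```bash
mkdir -p pics
python3 - <<'E'
from rig import ctrl, viewer, order
import cv2
for n in ("scene","top"):
    im=viewer.capture(n); cv2.imwrite(f"pics/{n}0.png",im[:,:,::-1]); print(n,viewer.calibration(n))
print(ctrl.sense())
E
```

```text
scene {'fx': 442.5237978374283, 'fy': 442.5237978374283, 'cx': 282.7494991204959, 'cy': 208.2375977166945, 'xyz': array([1313.2570606 ,  286.54045294, 1072.18048407]), 'attitude': array([-0.20908678,  0.57977552,  0.73697004, -0.27752157])}
top {'fx': 426.2014994459763, 'fy': 426.2014994459763, 'cx': 276.4292678121063, 'cy': 202.91642114987437, 'xyz': array([ 441.59558966,   77.83354636, 1241.33648977]), 'attitude': array([ 0.02947294, -0.69800736,  0.71515713, -0.02161837])}
{'time_s': 0.1, 'joints': array([-1.35137497e+00,  3.13391097e-01,  1.49834630e+00, -8.81784412e-06,
        1.33101991e+00, -2.23394616e-01]), 'dq': array([-0.00050328, -0.00013942, -0.00239882,  0.00076381,  0.00024073,
        0.00044446]), 'tau': array([ 2.59043416e-03, -4.12896609e+01, -2.60142893e+01, -1.60088075e-04,
        3.02698267e-03, -6.95124768e-06]), 'eef_pos': array([ 224.89315548, -474.13803855,  230.79939354]), 'ee_rot': array([-0.15487202, -0.68984326, -0.15569556,  0.68984768]), 'force': array([ 0.27259563, -0.34814073, -0.36458606]), 'wrist_torque': array([-0.00778903,  0.00587357, -0.04155119]), 'grip_width': 1.0019343026227496}
```

View pics/scene0.png

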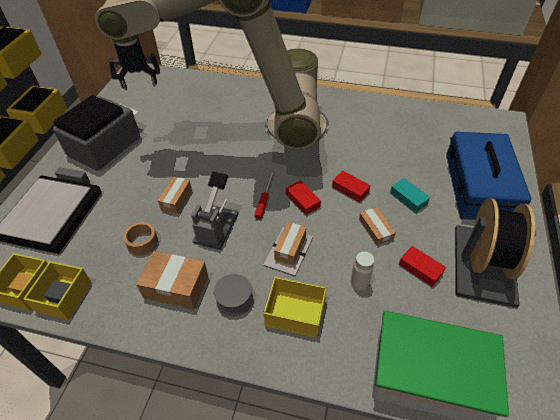

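View pics/top0.png

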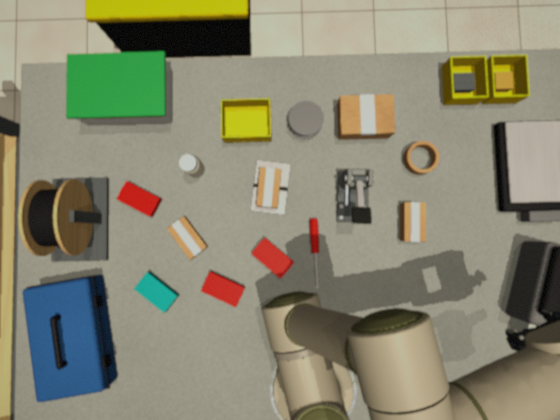

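```bash
cat > h.py <<'E'
import cv2, numpy as np
from scipy.spatial.transform import Rotation as R
from scipy.optimize import minimize
from rig import ctrl, viewer, order
def quat(q): return R.from_quat(np.r_[q[1:],q[0]])
def proj(n,P):
    c=viewer.calibration(n); p=quat(c["attitude"]).inv().apply(np.atleast_2d(P)-c["xyz"])
    return np.c_[c["fx"]*p[:,0]/p[:,2]+c["cx"], c["fy"]*p[:,1]/p[:,2]+c["cy"]]
def unproj(n,uv,z):
    c=viewer.calibration(n); d=quat(c["attitude"]).apply([(uv[0]-c["cx"])/c["fx"],(uv[1]-c["cy"])/c["fy"],1])
    return c["xyz"]+d*(z-c["xyz"][2])/d[2]
def box(x,y,a,z,h,l=110,w=60):
    s=np.array([[i*l/2,j*w/2,k] for i in(-1,1) for j in(-1,1) for k in(0,h)])
    return R.from_euler("z",a).apply(s)+[x,y,z]
def brown(im):
    h=cv2.cvtColor(im,cv2.COLOR_RGB2HSV); return cv2.inRange(h,(4,75,50),(22,255,255))
def hull_at(im,uv,r=32,f=brown):
    m=f(im); k=np.zeros_like(m); cv2.circle(k,(int(uv[0]),int(uv[1])),r,255,-1); m&=k
    n,L,S,_=cv2.connectedComponentsWithStats(m)
    m=np.isin(L,[i for i in range(1,n) if S[i,4]>25])
    return cv2.convexHull(np.argwhere(m)[:,::-1].astype(np.int32))
SH=8
def ras(h,shape,s=4):
    m=np.zeros((shape[0]*s,shape[1]*s),np.uint8)
    cv2.fillConvexPoly(m,np.round(((h.reshape(-1,2)+.5)*s-.5)*256).astype(np.int32),1,shift=8); return m
def fit(hulls,z,h,p0):
    data=[]
    for n,H in hulls.items():
        x,y,w,hh=cv2.boundingRect(H); o=np.array([x-8,y-8]); sh=(hh+16,w+16)
        m=np.zeros(sh,np.uint8); cv2.fillConvexPoly(m,(H.reshape(-1,2)-o).astype(np.int32),1)
        data.append((n,o,sh,cv2.resize(m,None,fx=4,fy=4,interpolation=cv2.INTER_NEAREST)))
    def cost(p):
        c=0
        for n,o,sh,m in data:
            q=cv2.convexHull((proj(n,box(*p,z,h))-o).astype(np.float32))
            r=ras(q,sh); c+=1-(r&m).sum()/(r|m).sum()
        return c/len(data)
    best=min((minimize(cost,[p0[0],p0[1],a],method="Nelder-Mead",options=dict(initial_simplex=[[p0[0],p0[1],a],[p0[0]+15,p0[1],a],[p0[0],p0[1]+15,a],[p0[0],p0[1],a+.3]],xatol=.01,fatol=1e-5)) for a in np.arange(0,3.1,.4)),key=lambda r:r.fun)
    return best.x,best.fun
E
python3 - <<'E'
from h import *
im={n:cv2.imread(f"pics/{n}0.png")[:,:,::-1].copy() for n in("scene","top")}
for nm,us,ut,z,hs in (("base",(291,243),(270,187),8,(50,)),("left",(377,225),(187,237),0,(34,50)),("right",(175,195),(415,222),0,(34,50))):
    H={"scene":hull_at(im["scene"],us),"top":hull_at(im["top"],ut)}
    for h in hs:
        p0=unproj("top",ut,z+h)
        for k in (("top",),("scene",),("top","scene")):
            print(nm,h,k,*[np.round(v,3) for v in fit({q:H[q] for q in k},z,h,p0)])
t=cv2.resize(im["top"][150:290,135:275],None,fx=4,fy=4,interpolation=cv2.INTER_CUBIC)[:420,:400]
a=cv2.resize(im["top"][160:265,135:235],None,fx=4,fy=4,interpolation=2);b=cv2.resize(im["top"][160:265,335:435],None,fx=4,fy=4,interpolation=2)
cv2.imwrite("pics/c1.png",np.hstack([a,b])[:,:,::-1])
E
```

```text
base 50 ('top',) [573.97  112.339   3.015] 0.065
base 50 ('scene',) [ 5.74323e+02  1.10351e+02 -9.90000e-02] 0.036Traceback (most recent call last):
  File "<stdin>", line 8, in <module>
  File "h.py", line 38, in fit
    best=min((minimize(cost,[p0[0],p0[1],a],method="Nelder-Mead",options=dict(initial_simplex=[[p0[0],p0[1],a],[p0[0]+15,p0[1],a],[p0[0],p0[1]+15,a],[p0[0],p0[1],a+.3]],xatol=.01,fatol=1e-5)) for a in np.arange(0,3.1,.4)),key=lambda r:r.fun)
  File "h.py", line 38, in <genexpr>
    best=min((minimize(cost,[p0[0],p0[1],a],method="Nelder-Mead",options=dict(initial_simplex=[[p0[0],p0[1],a],[p0[0]+15,p0[1],a],[p0[0],p0[1]+15,a],[p0[0],p0[1],a+.3]],xatol=.01,fatol=1e-5)) for a in np.arange(0,3.1,.4)),key=lambda r:r.fun)
              ~~~~~~~~^^^^^^^^^^^^^^^^^^^^^^^^^^^^^^^^^^^^^^^^^^^^^^^^^^^^^^^^^^^^^^^^^^^^^^^^^^^^^^^^^^^^^^^^^^^^^^^^^^^^^^^^^^^^^^^^^^^^^^^^^^^^^^^^^^^^^^^^^^^^^^^^^^^^^^^^^^^^^^^^^^^^^^^^^
    res = _minimize_neldermead(fun, x0, args, callback, bounds=bounds,
                               **options)
    fxr = func(xr)
    fx = function(np.copy(x), *(wrapper_args + args))
  File "h.py", line 35, in cost
    q=cv2.convexHull((proj(n,box(*p,z,h))-o).astype(np.float32))
                      ~~~~^^^^^^^^^^^^^^^
  File "h.py", line 7, in proj
    c=viewer.calibration(n); p=quat(c["attitude"]).inv().apply(np.atleast_2d(P)-c["xyz"])
ValueError: time passes only in moves, steps and waits
```

```bash
python3 - <<'E'
s=open("h.py").read()
s=s.replace("def quat",'CAL={n:viewer.calibration(n) for n in ("scene","top")}\ndef quat',1).replace("c=viewer.calibration(n)","c=CAL[n]")
open("h.py","w").write(s)
E
cat > m.py <<'E'
from h import *
im={n:cv2.imread(f"pics/{n}0.png")[:,:,::-1].copy() for n in("scene","top")}
a=cv2.resize(im["top"][160:265,135:235],None,fx=4,fy=4,interpolation=2);b=cv2.resize(im["top"][160:265,335:435],None,fx=4,fy=4,interpolation=2)
cv2.imwrite("pics/c1.png",np.hstack([a,b])[:,:,::-1])
for nm,us,ut,z,hs in (("base",(291,243),(270,187),8,(50,)),("left",(377,225),(187,237),0,(34,50)),("right",(175,195),(415,222),0,(34,50))):
    H={"scene":hull_at(im["scene"],us),"top":hull_at(im["top"],ut)}
    for h in hs:
        p0=unproj("top",ut,z+h)
        for k in (("top",),("scene",),("top","scene")):
            print(nm,h,k,*[np.round(v,3) for v in fit({q:H[q] for q in k},z,h,p0)])
E
timeout 200 python3 m.py
```

```text
base 50 ('top',) [573.97  112.339   3.015] 0.065
base 50 ('scene',) [ 5.74323e+02  1.10351e+02 -9.90000e-02] 0.036
base 50 ('top', 'scene') [ 5.74010e+02  1.10999e+02 -1.08000e-01] 0.057
left 34 ('top',) [437.485 349.231   3.772] 0.033
left 34 ('scene',) [438.672 347.868   3.765] 0.035
left 34 ('top', 'scene') [437.685 348.613   0.627] 0.04
left 50 ('top',) [437.078 347.327   3.782] 0.066
left 50 ('scene',) [441.724 347.62    0.608] 0.147
left 50 ('top', 'scene') [437.72  347.254   3.778] 0.118
right 34 ('top',) [ 467.616 -298.097    3.093] 0.062
right 34 ('scene',) [ 462.564 -297.996    3.088] 0.166
right 34 ('top', 'scene') [ 466.986 -296.825    3.09 ] 0.118
right 50 ('top',) [ 4.67188e+02 -2.93825e+02 -4.70000e-02] 0.049
right 50 ('scene',) [ 4.67175e+02 -2.94616e+02 -4.50000e-02] 0.036
right 50 ('top', 'scene') [ 467.228 -294.612    3.095] 0.043
```

View pics/c1.png

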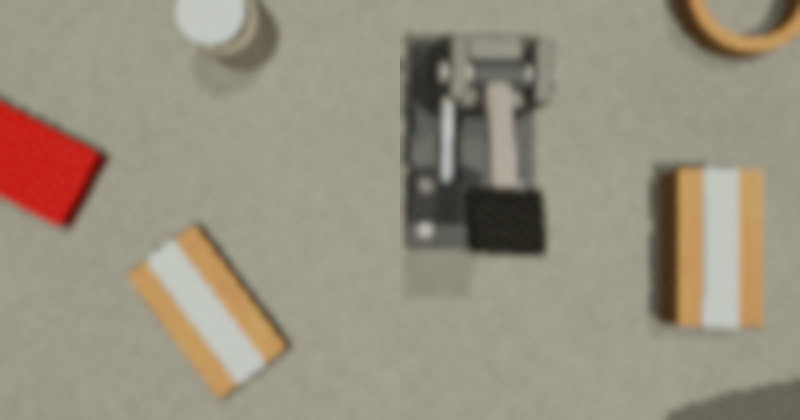

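```bash
cat >> h.py <<'E'
def plan(x,y,z,yaw):
    "tool-frame move to TCP (x,y,z), tool down, jaws opening along yaw (rad, mod pi)"
    s=ctrl.sense(); T=quat(s["ee_rot"]); best=None
    for a in (yaw,yaw+np.pi):
        Y=np.array([np.cos(a),np.sin(a),0]); X=np.array([0,0,-1.]); G=R.from_matrix(np.c_[X,Y,np.cross(X,Y)])
        rv=np.degrees((T.inv()*G).as_rotvec())
        if best is None or np.linalg.norm(rv)<np.linalg.norm(best): best=rv
    print("t",round(s["time_s"],2),"pos",s["eef_pos"].round(1),"q6",s["joints"][[0,5]].round(2),"F",s["force"].round(1),"w",round(float(s["grip_width"]),3),
      "\n shift",T.inv().apply(np.array([x,y,z])-s["eef_pos"]).round(1),"turn",best.round(2))
E
python3 - <<'E'
from h import *
print(quat(ctrl.sense()["ee_rot"]).as_matrix().round(3))
plan(467.2,-294.5,120,1.524)
E
```

```text
[[-0.     0.428 -0.904]
 [ 0.001 -0.904 -0.428]
 [-1.    -0.001 -0.   ]]
t 0.1 pos [ 224.9 -474.1  230.8] q6 [-1.35 -0.22] F [ 0.3 -0.3 -0.4] w 1.002 
 shift [ 110.9  -58.4 -295.9] turn [28.05  0.    0.07]
```

carry_out:
  deltas:
    - [-1,15,-8,-45,5,0,0]
    - [-1,40,-20,-105,12,0,0]
    - [-1,65,-34,-170,18,0,0]
    - [-1,90,-47,-235,24,0,0]
    - [-1,108,-57,-290,28,0,0]
  newtons: 40

```text
time_s: 0.72
eef_pos: [450.9, -306.4, 127.7]
ee_rot: [0.017, -0.707, 0.017, 0.707]
force: [0.6, -1.0, 1.5]
grip_width: 0.997
```

Run:
```python
from h import *
plan(467.2,-294.5,8,1.524)
cv2.imwrite("pics/t1.png",viewer.capture("top")[130:290,330:520,::-1].repeat(3,0).repeat(3,1))
```

```text
t 0.72 pos [ 450.9 -306.4  127.7] q6 [-0.81  0.81] F [ 0.6 -1.   1.5] w 0.997 
 shift [119.7 -12.7 -15.7] turn [-0.11  0.02  0.02]
```

View pics/t1.png

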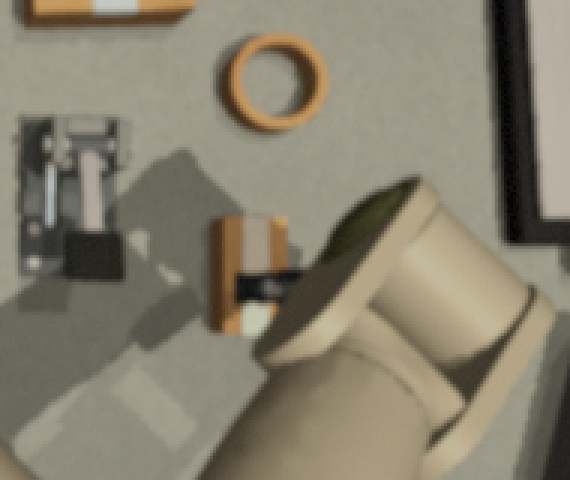

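carry_out:
  deltas:
    - [-1,10,0,-3,0,0,0]
    - [-1,30,0,-6,0,0,0]
    - [-1,50,0,-6,0,0,0]
    - [-1,50,0,-6,0,0,0]
    - [-1,50,0,-6,0,0,0]

```text
time_s: 1.4
eef_pos: [455.6, -309.0, 79.4]
ee_rot: [-0.016, 0.707, -0.017, -0.707]
force: [-0.6, -0.7, -0.1]
grip_width: 1.002
```

Run:
```python
from h import *
plan(467.2,-294.5,8,1.524)
```

```text
t 1.4 pos [ 455.6 -309.    79.4] q6 [-0.81  0.81] F [-0.6 -0.7 -0.1] w 1.002 
 shift [ 71.4 -15.1 -10.9] turn [ 0.01 -0.04 -0.05]
```

carry_out:
  deltas:
    - [-1,5,-10,-7,0,0,0]
    - [-1,20,-15,-11,0,0,0]
    - [-1,45,-15,-11,0,0,0]
    - [-1,70,-15,-11,0,0,0]
    - [-1,71,-15,-11,0,0,0]

```text
time_s: 2.02
eef_pos: [466.7, -292.5, 5.6]
ee_rot: [0.017, -0.706, 0.015, 0.708]
force: [0.1, -0.5, -0.1]
grip_width: 1.001
```

carry_out:
  deltas:
    - [-0.5,0,0,0,0,0,0]
    - [-0.2,0,0,0,0,0,0]
    - [0.2,0,0,0,0,0,0]
    - [0.6,0,0,0,0,0,0]
    - [1,0,0,0,0,0,0]
  newtons: 40

```text
time_s: 2.65
eef_pos: [467.9, -294.1, 8.7]
ee_rot: [-0.016, 0.707, -0.017, -0.706]
force: [-0.4, 1.3, 6.9]
grip_width: 0.697
```

carry_out:
  deltas:
    - [1,0,0,0,0,0,0]
    - [1,0,0,0,0,0,0]
    - [1,-5,0,0,0,0,0]
    - [1,-15,0,0,0,0,0]
    - [1,-25,0,0,0,0,0]

```text
time_s: 3.28
eef_pos: [467.4, -293.7, 33.3]
ee_rot: [-0.016, 0.707, -0.016, -0.707]
force: [0.6, -0.5, -1.8]
grip_width: 0.696
```

Run:
```python
from h import *
plan(574.1,111,200,1.465)
```

```text
t 3.27 pos [ 467.4 -293.7   33.3] q6 [-0.77  0.84] F [ 0.6 -0.5 -1.8] w 0.696 
 shift [-166.6 -409.2  -88. ] turn [ 3.43 -0.    0.  ]
```

carry_out:
  deltas:
    - [1,-30,0,0,0,0,0]
    - [1,-70,0,0,0,0,0]
    - [1,-115,0,0,0,0,0]
    - [1,-150,-15,-5,0,0,0]
    - [1,-170,-45,-10,0,0,0]

```text
time_s: 3.9
eef_pos: [479.7, -249.4, 205.1]
ee_rot: [-0.016, 0.708, -0.017, -0.706]
force: [-0.6, 0.2, -1.5]
grip_width: 0.696
```

carry_out:
  deltas:
    - [1,0,-45,-10,0,0,0]
    - [1,0,-95,-20,1,0,0]
    - [1,0,-145,-30,2,0,0]
    - [1,0,-195,-42,3,0,0]
    - [1,0,-245,-54,3.4,0,0]

```text
time_s: 4.53
eef_pos: [544.8, -5.3, 203.3]
ee_rot: [-0.037, 0.706, -0.037, -0.706]
force: [1.1, -0.3, -1.3]
grip_width: 0.693
```

carry_out:
  deltas:
    - [1,0,-40,-8,0,0,0]
    - [1,0,-75,-15,0,0,0]
    - [1,0,-100,-22,0,0,0]
    - [1,0,-105,-22,0,0,0]
    - [1,0,-105,-22,0,0,0]

```text
time_s: 5.15
eef_pos: [577.3, 94.8, 202.8]
ee_rot: [0.037, -0.706, 0.037, 0.706]
force: [-0.2, -0.9, -1.0]
grip_width: 0.698
```

Run:
```python
from h import *
plan(574.1,111,100,1.465)
cv2.imwrite("pics/s2.png",viewer.capture("scene")[:,:,::-1])
cv2.imwrite("pics/t2.png",viewer.capture("top")[:,:,::-1])
```

```text
t 5.15 pos [577.3  94.8 202.8] q6 [-0.04  1.64] F [-0.2 -0.9 -1. ] w 0.698 
 shift [102.8 -15.8   4.8] turn [ 0.04  0.01 -0.01]
```

carry_out:
  deltas:
    - [1,5,-8,3,0,0,0]
    - [1,30,-16,5,0,0,0]
    - [1,65,-16,5,0,0,0]
    - [1,100,-16,5,0,0,0]
    - [1,124,-16,5,0,0,0]

```text
time_s: 5.88
eef_pos: [573.4, 111.6, 76.8]
ee_rot: [0.037, -0.705, 0.037, 0.707]
force: [1.1, -0.7, -1.7]
grip_width: 0.699
```

carry_out:
  deltas:
    - [1,2,0,0,0,0,0]
    - [1,3,0,0,0,0,0]
    - [1,3,0,0,0,0,0]
    - [1,3,0,0,0,0,0]
    - [1,3,0,0,0,0,0]

```text
time_s: 6.5
eef_pos: [574.4, 111.6, 76.0]
ee_rot: [-0.037, 0.706, -0.037, -0.706]
force: [0.0, -0.5, -1.1]
grip_width: 0.696
```

Run:
```python
from h import *
plan(574.1,111,66,1.465)
s=viewer.capture("scene"); t=viewer.capture("top")
cv2.imwrite("pics/s3f.png",s[:,:,::-1]);cv2.imwrite("pics/t3f.png",t[:,:,::-1])
f=lambda a:cv2.resize(a,None,fx=4,fy=4,interpolation=2)
cv2.imwrite("pics/s3.png",np.hstack([f(s[190:290,240:340]),f(t[140:240,220:320])])[:,:,::-1])
```

```text
t 6.5 pos [574.4 111.6  76. ] q6 [-0.01  1.67] F [ 0.  -0.5 -1.1] w 0.696 
 shift [10.   0.6  0.2] turn [ 0.03 -0.03  0.  ]
```

View pics/s3.png

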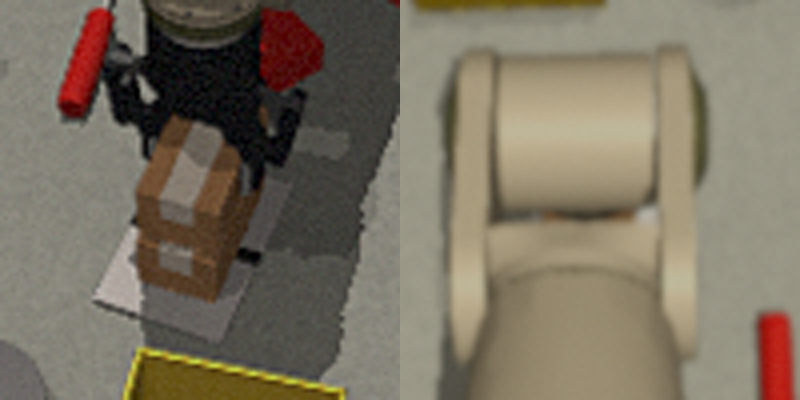

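carry_out:
  deltas:
    - [1,3,1,0,0,0,0]
    - [1,6,1,0,0,0,0]
    - [1,8,1,0,0,0,0]
    - [1,9.5,1,0,0,0,0]
    - [1,9.5,1,0,0,0,0]
  newtons: 20

```text
time_s: 7.22
eef_pos: [574.1, 110.6, 66.7]
ee_rot: [-0.037, 0.706, -0.037, -0.706]
force: [-3.7, -0.6, 5.0]
grip_width: 0.696
```

Run:
```python
from h import *
plan(574.1,111,66,1.465)
```

```text
t 7.22 pos [574.1 110.6  66.7] q6 [-0.01  1.67] F [-3.7 -0.6  5. ] w 0.696 
 shift [ 0.7 -0.4  0.1] turn [ 0.04 -0.01 -0.01]
```

Seated (about 5 N contact). Release and rise.

carry_out:
  deltas:
    - [0.2,0,0,0,0,0,0]
    - [0,0,0,0,0,0,0]
    - [-0.4,0,0,0,0,0,0]
    - [-0.8,0,0,0,0,0,0]
    - [-1,0,0,0,0,0,0]

```text
time_s: 7.85
eef_pos: [574.3, 110.6, 66.0]
ee_rot: [-0.037, 0.706, -0.037, -0.706]
force: [0.1, -0.2, 0.5]
grip_width: 0.997
```

carry_out:
  deltas:
    - [-1,0,0,0,0,0,0]
    - [-1,0,0,0,0,0,0]
    - [-1,-20,0,0,0,0,0]
    - [-1,-50,0,0,0,0,0]
    - [-1,-90,0,0,0,0,0]

```text
time_s: 8.48
eef_pos: [573.7, 110.6, 156.4]
ee_rot: [0.037, -0.706, 0.037, 0.707]
force: [-0.2, -0.2, 0.2]
grip_width: 0.998
```

carry_out:
  deltas:
    - [-1,-20,0,0,0,0,0]
    - [-1,-40,0,0,0,0,0]
    - [-1,-50,-40,20,0,0,0]
    - [-1,-50,-90,45,0,0,0]
    - [-1,-50,-140,70,0,0,0]

```text
time_s: 9.1
eef_pos: [518.6, 258.5, 206.3]
ee_rot: [-0.037, 0.706, -0.037, -0.706]
force: [-0.4, 0.1, -0.2]
grip_width: 1.002
```

Run:
```python
from h import *
plan(438,348.6,80,0.627+np.pi/2)
s=viewer.capture("scene"); t=viewer.capture("top")
cv2.imwrite("pics/s4f.png",s[:,:,::-1]);cv2.imwrite("pics/t4f.png",t[:,:,::-1])
f=lambda a:cv2.resize(a,None,fx=4,fy=4,interpolation=2)
cv2.imwrite("pics/s4.png",np.hstack([f(s[190:290,240:340]),f(t[140:240,220:320])])[:,:,::-1])
```

```text
t 9.1 pos [518.6 258.5 206.3] q6 [0.26 1.94] F [-0.4  0.1 -0.2] w 1.002 
 shift [126.3 -81.   89.7] turn [-4.199e+01 -2.000e-02  0.000e+00]
```

View pics/s4.png

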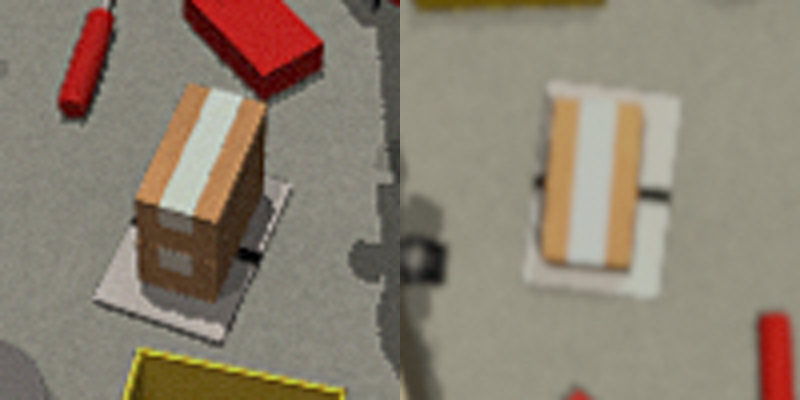

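carry_out:
  deltas:
    - [-1,20,-20,20,-9,0,0]
    - [-1,45,-40,45,-18,0,0]
    - [-1,70,-60,65,-27,0,0]
    - [-1,95,-75,85,-36,0,0]
    - [-1,120,-81,90,-42,0,0]

```text
time_s: 9.82
eef_pos: [437.6, 347.6, 85.4]
ee_rot: [-0.22, -0.672, -0.22, 0.672]
force: [0.2, 0.8, -0.5]
grip_width: 1.002
```

carry_out:
  deltas:
    - [-1,0,0,0,0,0,0]
    - [-1,0,0,0,0,0,0]
    - [-1,0,0,0,0,0,0]
    - [-1,0,0,0,0,0,0]
    - [-1,0,0,0,0,0,0]

```text
time_s: 10.45
eef_pos: [438.5, 347.1, 86.4]
ee_rot: [0.218, 0.673, 0.218, -0.672]
force: [0.4, 0.3, -0.3]
grip_width: 1.0
```

Run:
```python
from h import *
plan(438,348.6,5,0.627+np.pi/2)
im={n:cv2.imread(f"pics/{k}4f.png")[:,:,::-1].copy() for n,k in(("scene","s"),("top","t"))}
def br(i):
    m=brown(i); return m
c=proj("scene",[574,111,58])[0];d=proj("top",[574,111,100])[0]
H={"scene":hull_at(im["scene"],c,40),"top":hull_at(im["top"],d,32)}
for k in (("top",),("scene",)): print(k,fit({q:H[q] for q in k},8,100,(574,111)))
```

```text
t 10.45 pos [438.5 347.1  86.4] q6 [0.46 1.4 ] F [ 0.4  0.3 -0.3] w 1.0 
 shift [81.4 -1.5 -0.5] turn [ 0.02 -0.03 -0.01]
('top',) (array([ 5.73884865e+02,  1.12649286e+02, -1.09394843e-01]), np.float64(0.08573793755912962))
('scene',) (array([572.75949189, 111.2676392 ,   3.03656757]), np.float64(0.03793599424667382))
```

carry_out:
  deltas:
    - [-1,15,-1.5,-0.5,0,0,0]
    - [-1,40,-1.5,-0.5,0,0,0]
    - [-1,65,-1.5,-0.5,0,0,0]
    - [-1,78,-1.5,-0.5,0,0,0]
    - [-1,80,-1.5,-0.5,0,0,0]

```text
time_s: 11.08
eef_pos: [437.4, 348.5, 5.2]
ee_rot: [-0.218, -0.672, -0.218, 0.673]
force: [0.9, -0.6, -0.0]
grip_width: 1.001
```

carry_out:
  deltas:
    - [-0.5,0,0,0,0,0,0]
    - [-0.2,0,0,0,0,0,0]
    - [0.2,0,0,0,0,0,0]
    - [0.6,0,0,0,0,0,0]
    - [1,0,0,0,0,0,0]
  newtons: 40

```text
time_s: 11.7
eef_pos: [438.3, 349.0, 7.1]
ee_rot: [0.218, 0.673, 0.218, -0.672]
force: [-0.2, 0.0, 5.7]
grip_width: 0.693
```

carry_out:
  deltas:
    - [1,0,0,0,0,0,0]
    - [1,0,0,0,0,0,0]
    - [1,0,0,0,0,0,0]
    - [1,0,0,0,0,0,0]
    - [1,0,0,0,0,0,0]

```text
time_s: 12.32
eef_pos: [438.3, 349.0, 7.1]
ee_rot: [0.218, 0.673, 0.218, -0.672]
force: [-0.4, -0.8, 5.9]
grip_width: 0.695
```

Run:
```python
from h import *
plan(574.1,110.8,220,1.465)
```

```text
t 12.32 pos [438.3 349.    7.1] q6 [0.46 1.41] F [-0.4 -0.8  5.9] w 0.695 
 shift [-212.9  272.6   29.6] turn [ 4.204e+01 -1.100e-01  2.000e-02]
```

carry_out:
  deltas:
    - [1,-10,0,0,0,0,0]
    - [1,-45,0,0,0,0,0]
    - [1,-95,0,0,0,0,0]
    - [1,-145,10,0,0,0,0]
    - [1,-190,30,5,0,0,0]

```text
time_s: 12.95
eef_pos: [451.1, 321.5, 198.4]
ee_rot: [0.219, 0.673, 0.219, -0.672]
force: [0.3, -0.3, -1.4]
grip_width: 0.695
```

carry_out:
  deltas:
    - [1,-5,40,5,8,0,0]
    - [1,-10,90,10,16,0,0]
    - [1,-15,140,15,25,0,0]
    - [1,-20,190,20,34,0,0]
    - [1,-20,235,25,42,0,0]

```text
time_s: 13.58
eef_pos: [569.7, 115.0, 216.9]
ee_rot: [-0.039, 0.706, -0.039, -0.706]
force: [0.8, 0.6, -0.8]
grip_width: 0.695
```

Run:
```python
from h import *
plan(574.1,110.8,130,1.465)
```

```text
t 13.57 pos [569.7 115.  216.9] q6 [-0.    1.68] F [ 0.8  0.6 -0.8] w 0.695 
 shift [86.9  3.7 -4.7] turn [-0.27 -0.04  0.01]
```

carry_out:
  deltas:
    - [1,15,2,-2,0,0,0]
    - [1,40,4,-5,0,0,0]
    - [1,65,4,-5,0,0,0]
    - [1,85,4,-5,0,0,0]
    - [1,93,4,-5,0,0,0]

```text
time_s: 14.2
eef_pos: [572.6, 113.0, 121.9]
ee_rot: [0.037, -0.705, 0.036, 0.707]
force: [-0.2, -0.2, -1.8]
grip_width: 0.696
```

carry_out:
  deltas:
    - [1,0,0,0,0,0,0]
    - [1,0,0,0,0,0,0]
    - [1,0,0,0,0,0,0]
    - [1,0,0,0,0,0,0]
    - [1,0,0,0,0,0,0]

```text
time_s: 14.82
eef_pos: [573.8, 112.1, 123.3]
ee_rot: [-0.037, 0.706, -0.037, -0.706]
force: [1.5, 0.9, -1.1]
grip_width: 0.694
```

Run:
```python
from h import *
plan(574.1,110.8,115,1.465)
s=viewer.capture("scene")
cv2.imwrite("pics/s5.png",cv2.resize(s[180:290,240:340],None,fx=5,fy=5,interpolation=2)[:,:,::-1])
```

```text
t 14.82 pos [573.8 112.1 123.3] q6 [-0.01  1.67] F [ 1.5  0.9 -1.1] w 0.694 
 shift [ 8.3  1.2 -0.5] turn [ 0.03 -0.01  0.  ]
```

View pics/s5.png

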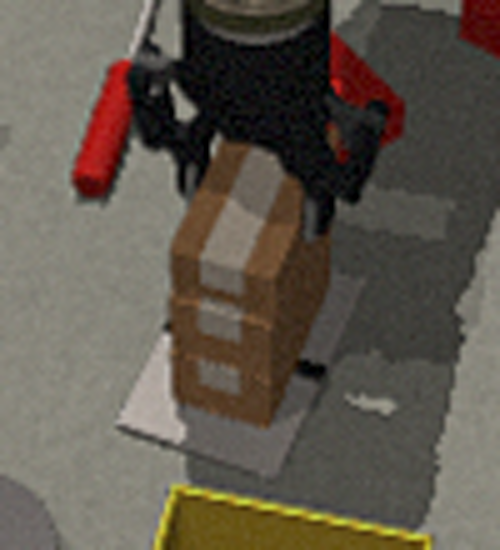

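Aligned well, with the thin carton just above the stack. Lower, release, rise.

carry_out:
  deltas:
    - [1,3,1.2,-0.4,0,0,0]
    - [1,6,1.2,-0.4,0,0,0]
    - [1,7.5,1.2,-0.4,0,0,0]
    - [1,8.5,1.2,-0.4,0,0,0]
    - [1,8.5,1.2,-0.4,0,0,0]
  newtons: 20

```text
time_s: 15.5
eef_pos: [573.9, 110.9, 115.1]
ee_rot: [-0.037, 0.706, -0.037, -0.706]
force: [-4.0, -0.1, 4.3]
grip_width: 0.692
```

Run:
```python
from h import *
plan(574.1,110.8,115,1.465)
```

```text
t 15.5 pos [573.9 110.9 115.1] q6 [-0.01  1.67] F [-4.  -0.1  4.3] w 0.692 
 shift [ 0.1  0.1 -0.2] turn [ 0.04 -0.01 -0.01]
```

carry_out:
  deltas:
    - [0.2,0,0,0,0,0,0]
    - [0,0,0,0,0,0,0]
    - [-0.4,0,0,0,0,0,0]
    - [-0.8,0,0,0,0,0,0]
    - [-1,0,0,0,0,0,0]

```text
time_s: 16.12
eef_pos: [574.1, 110.9, 114.4]
ee_rot: [-0.037, 0.706, -0.037, -0.706]
force: [-0.4, -0.3, 0.8]
grip_width: 0.997
```

carry_out:
  deltas:
    - [-1,0,0,0,0,0,0]
    - [-1,0,0,0,0,0,0]
    - [-1,-20,0,0,0,0,0]
    - [-1,-60,0,0,0,0,0]
    - [-1,-110,0,0,0,0,0]

```text
time_s: 16.75
eef_pos: [573.5, 110.8, 225.2]
ee_rot: [0.037, -0.705, 0.037, 0.707]
force: [-0.0, -1.6, -0.4]
grip_width: 1.001
```

carry_out:
  deltas:
    - [0,0,0,30,0,0,0]
    - [0.5,0,10,80,0,0,0]
    - [1,0,20,130,0,0,0]
    - [1,0,30,170,0,0,0]
    - [1,0,30,180,0,0,0]

```text
time_s: 17.38
eef_pos: [390.4, 99.9, 225.0]
ee_rot: [-0.037, 0.706, -0.037, -0.706]
force: [0.0, -0.9, 0.0]
grip_width: 0.003
```

Run:
```python
from h import *
plan(480,-120,200,0)
s=viewer.capture("scene"); t=viewer.capture("top")
cv2.imwrite("pics/s6f.png",s[:,:,::-1]);cv2.imwrite("pics/t6f.png",t[:,:,::-1])
f=lambda a:cv2.resize(a,None,fx=4,fy=4,interpolation=2)
cv2.imwrite("pics/s6.png",np.hstack([f(s[180:290,240:340]),f(t[130:240,220:320])])[:,:,::-1])
s=cv2.imread("pics/scene0.png");t=cv2.imread("pics/top0.png")
cv2.imwrite("pics/p0.png",np.hstack([cv2.resize(s[165:255,175:255],None,fx=5,fy=5,interpolation=2),cv2.resize(t[160:235,330:380],None,fx=6,fy=6,interpolation=2)]))
```

```text
t 17.38 pos [390.4  99.9 225. ] q6 [-0.04  1.63] F [ 0.  -0.9  0. ] w 0.003 
 shift [  25.   209.2 -112.3] turn [ 8.396e+01 -3.000e-02  3.000e-02]
```

View pics/s6.png

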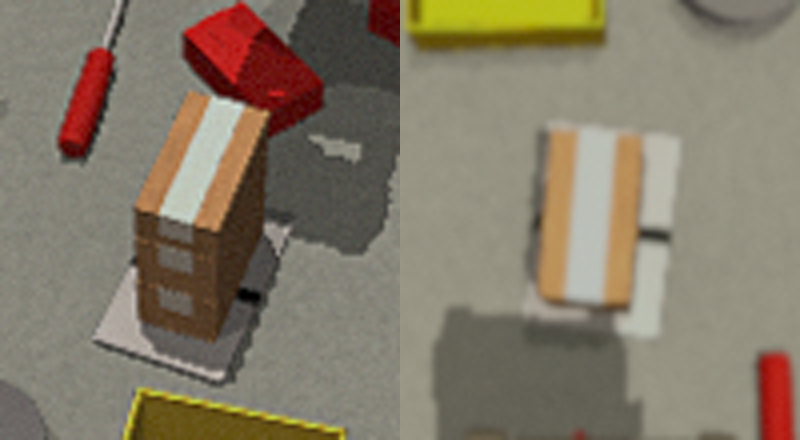

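View pics/p0.png

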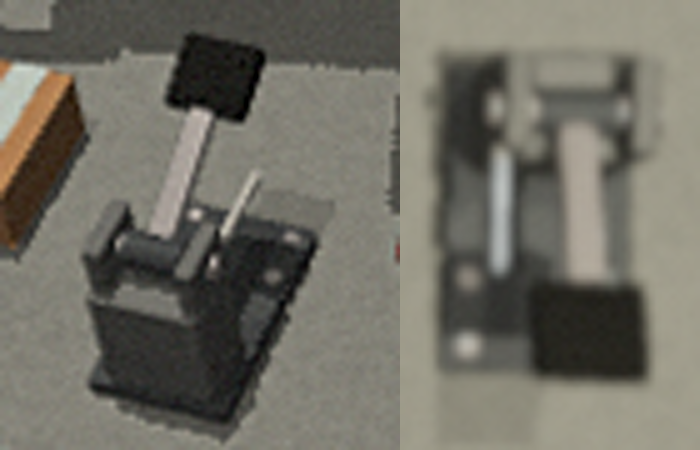

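Run:
```python
from h import *
T=lambda x,y:(330+(x-400+.5)/6-.5,160+(y+.5)/6-.5)
S=lambda x,y:(175+(x+.5)/5-.5,165+(y+.5)/5-.5)
for z in (150,153,156,159): print(z,unproj("top",T(589,331),z).round(1),unproj("scene",S(217,77),z).round(1))
def d(n,a,b,z):
    A,B=unproj(n,a,z),unproj(n,b,z); v=A-B; print(n,A.round(1),B.round(1),"yaw",np.arctan2(v[1],v[0]).round(3))
d("top",T(502,148),T(498,272),105); d("top",T(440,50),T(440,375),12)
d("scene",S(213,265),S(260,175),105); d("scene",S(237,415),S(318,232),12)
# pivot: rod visible ends (cheeks) in top
d("top",T(627,108),T(497,108),105); d("scene",S(122,242),S(212,262),105)
```

```text
150 [ 485.1 -126.6  150. ] [ 485.3 -125.8  150. ]
153 [ 485. -126.  153.] [ 487.9 -124.5  153. ]
156 [ 484.8 -125.5  156. ] [ 490.6 -123.1  156. ]
159 [ 484.7 -124.9  159. ] [ 493.3 -121.8  159. ]
top [569.5 -99.4 105. ] [514.1 -95.7 105. ] yaw -0.068
top [628.4 -85.7  12. ] [471.2 -80.4  12. ] yaw -0.034
scene [586.6 -98.6 105. ] [515.3 -94.5 105. ] yaw -0.057
scene [621.8 -83.6  12. ] [476.  -80.1  12. ] yaw -0.024
top [ 586.  -155.7  105. ] [587.5 -97.8 105. ] yaw -1.596
scene [ 582.4 -155.1  105. ] [584.6 -99.8 105. ] yaw -1.611
```

carry_out:
  deltas:
    - [1,0,35,-10,0,0,0]
    - [1,0,85,-25,0,0,0]
    - [1,0,135,-40,0,0,0]
    - [1,5,185,-55,0,0,0]
    - [1,15,225,-65,0,0,0]

```text
time_s: 18.1
eef_pos: [434.1, -133.4, 209.4]
ee_rot: [-0.037, 0.706, -0.038, -0.706]
force: [0.4, 0.3, 0.5]
grip_width: -0.001
```

carry_out:
  deltas:
    - [1,0,0,0,0,0,0]
    - [1,0,0,0,0,0,0]
    - [1,0,0,0,0,0,0]
    - [1,0,0,0,0,0,0]
    - [1,0,0,0,0,0,0]

```text
time_s: 18.73
eef_pos: [432.9, -130.3, 209.8]
ee_rot: [-0.037, 0.706, -0.037, -0.706]
force: [-0.5, -0.9, 0.5]
grip_width: -0.0
```

Run:
```python
from h import *
plan(476,-125,112,1.525)
```

```text
t 18.73 pos [ 432.9 -130.3  209.8] q6 [-0.55  1.12] F [-0.5 -0.9  0.5] w -0.0 
 shift [ 97.8  -9.8 -42.3] turn [-3.37 -0.02 -0.01]
```

carry_out:
  deltas:
    - [1,5,-5,-20,-1.5,0,0]
    - [1,15,-10,-42,-3.4,0,0]
    - [1,30,-10,-42,-3.4,0,0]
    - [1,35,-10,-42,-3.4,0,0]
    - [1,40,-10,-42,-3.4,0,0]

```text
time_s: 19.35
eef_pos: [475.2, -125.2, 169.5]
ee_rot: [0.016, -0.707, 0.016, 0.707]
force: [0.1, -0.2, -0.3]
grip_width: -0.0
```

carry_out:
  deltas:
    - [1,8,0,0,0,0,0]
    - [1,16,0,0,0,0,0]
    - [1,25,0,0,0,0,0]
    - [1,33,0,0,0,0,0]
    - [1,40,0,0,0,0,0]

```text
time_s: 19.98
eef_pos: [475.3, -125.1, 129.2]
ee_rot: [0.016, -0.707, 0.016, 0.707]
force: [-3.8, -0.7, 6.0]
grip_width: -0.003
```

Run:
```python
from h import *
plan(476,-125,112,1.525)
```

```text
t 19.98 pos [ 475.3 -125.1  129.2] q6 [-0.5   1.12] F [-3.8 -0.7  6. ] w -0.003 
 shift [17.2 -0.1 -0.7] turn [-0.    0.05  0.  ]
```

carry_out:
  deltas:
    - [1,5,0,0,0,0,0]
    - [1,10,0,0,0,0,0]
    - [1,15,0,0,0,0,0]
    - [1,17.3,0,0,0,0,0]
    - [1,17.3,0,0,0,0,0]

```text
time_s: 20.6
eef_pos: [474.9, -125.0, 112.0]
ee_rot: [0.016, -0.706, 0.016, 0.708]
force: [-6.4, 0.2, 7.9]
grip_width: -0.0
```

carry_out:
  deltas:
    - [1,0,0,0,0,0,0]
    - [1,0,0,0,0,0,0]
    - [1,0,0,0,0,0,0]
    - [1,0,0,0,0,0,0]
    - [1,0,0,0,0,0,0]

```text
time_s: 21.22
eef_pos: [474.9, -125.0, 112.1]
ee_rot: [0.016, -0.706, 0.016, 0.708]
force: [-5.3, 0.2, 6.6]
grip_width: -0.001
```

Run:
```python
from h import *
plan(476,-125,112,1.525)
s=viewer.capture("scene"); t=viewer.capture("top")
cv2.imwrite("pics/s7f.png",s[:,:,::-1]);cv2.imwrite("pics/t7f.png",t[:,:,::-1])
cv2.imwrite("pics/s7.png",np.hstack([cv2.resize(s[150:255,170:340],None,fx=4.7,fy=4.7,interpolation=2)])[:,:,::-1])
im={"scene":s,"top":t}
c=proj("scene",[574,111,75])[0];d=proj("top",[574,111,130])[0]
H={"scene":hull_at(s,c,48),"top":hull_at(t,d,36)}
for k in (("top",),("scene",)): print(k,fit({q:H[q] for q in k},8,134,(574,111)))
```

```text
t 21.23 pos [ 474.9 -125.   112.1] q6 [-0.5   1.12] F [-5.3  0.2  6.6] w -0.001 
 shift [ 0.1 -0.1 -1.1] turn [0.01 0.11 0.01]
('top',) (array([ 5.72875489e+02,  1.13087846e+02, -1.15574006e-01]), np.float64(0.09599650921784664))
('scene',) (array([ 5.72623308e+02,  1.11405106e+02, -1.07981945e-01]), np.float64(0.03329833508324587))
```

View pics/s7.png

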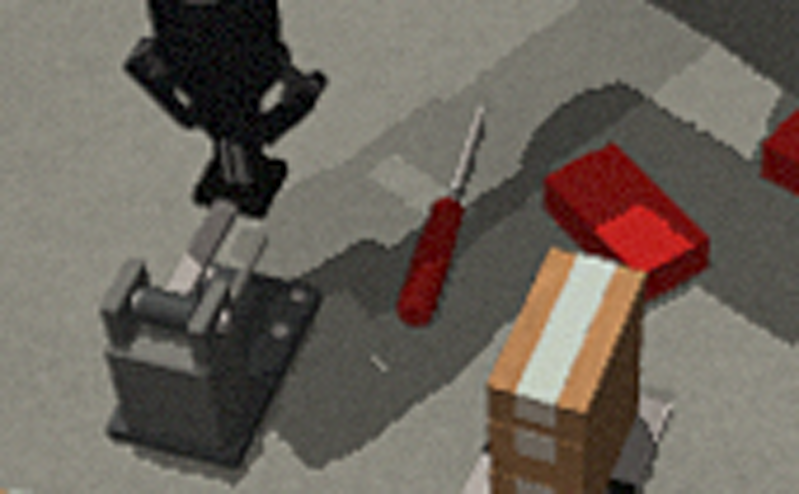

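Run:
```python
from h import *
piv=np.array([586,-130,105.])
for up in (.42,.1,0,-.1):
    l=R.from_euler("z",-.045)*R.from_euler("y",up)
    P=lambda x,y,z: l.apply([-x,y,z])+piv
    q=proj("scene",[P(87,25,-7),P(87,-25,-7),P(87,25,7),P(87,-25,7),P(133,25,7),P(133,-25,7)])
    print(up,((q-[170,150])*4.7).round(0).tolist())
```

```text
0.42 [[256.0, 188.0], [181.0, 172.0], [250.0, 180.0], [174.0, 164.0], [271.0, 111.0], [196.0, 96.0]]
0.1 [[264.0, 212.0], [190.0, 196.0], [260.0, 198.0], [186.0, 182.0], [286.0, 143.0], [213.0, 127.0]]
0 [[265.0, 221.0], [192.0, 206.0], [262.0, 206.0], [189.0, 191.0], [289.0, 156.0], [216.0, 140.0]]
-0.1 [[266.0, 232.0], [193.0, 216.0], [264.0, 215.0], [191.0, 200.0], [291.0, 170.0], [219.0, 155.0]]
```

carry_out:
  deltas:
    - [1,0,0,0,0,0,0]
    - [1,0,0,0,0,0,0]
    - [1,0,0,0,0,0,0]
    - [1,0,0,0,0,0,0]
    - [1,0,0,0,0,0,0]

```text
time_s: 21.95
eef_pos: [474.9, -125.0, 112.1]
ee_rot: [0.016, -0.706, 0.016, 0.708]
force: [-5.4, 0.1, 7.7]
grip_width: -0.001
```

Run:
```python
from h import *
s=viewer.capture("scene"); s0=cv2.imread("pics/scene0.png")[:,:,::-1].copy()
piv=np.array([586,-130,105.]); out=[]
for im,ups in ((s0,(.42,)),(s,(0,.1))):
    b=cv2.resize(im[170:225,195:245],None,fx=8,fy=8,interpolation=2)
    for up,c in zip(ups,((0,255,0),(255,0,0))):
        l=R.from_euler("z",-.045)*R.from_euler("y",up)
        q=proj("scene",[l.apply([-x,y,z])+piv for x,y,z in((133,25,7),(87,25,7),(87,25,-7),(87,-25,-7),(87,-25,7),(133,-25,7))])
        cv2.polylines(b,[np.round((q-[195,170]+.5)*8).astype(np.int32)],False,c,1)
    out.append(b)
cv2.imwrite("pics/s8.png",np.hstack(out)[:,:,::-1])
```

```text
(no output)
```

View pics/s8.png

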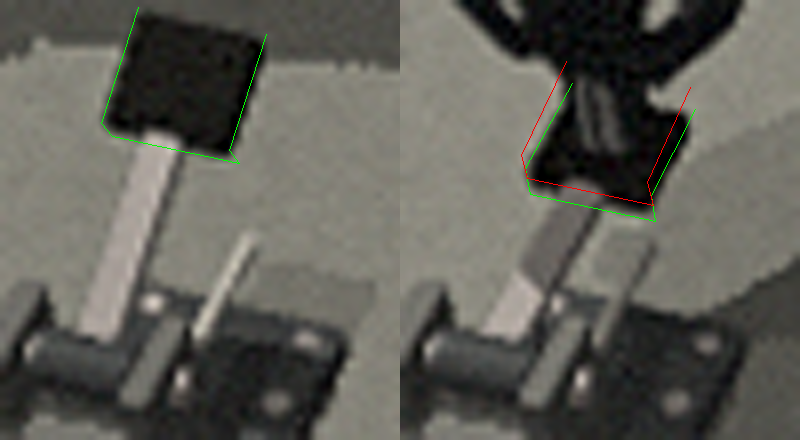

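Run:
```python
from rig import order
print(order.finish_job())
```

```text
the job is handed in; nothing more can be done
None
```

I stacked the thick carton and then the thin one on the base carton. I then pressed the lever level with the shut gripper and handed the job in while holding it there, at about 22 s.

- **Stack:** after the final release, both camera views showed all three cartons with their edges flush. A box fit to the whole stack agreed with the base carton's original pose to within about 1–2 mm. The top-view fit was poorer, with a 10% silhouette mismatch against 3% in the scene view, and its y reading was about 2 mm higher.
- **Lever:** the fingertip is at 112.1 mm, against 112 mm for level. The push read 6.6 to 7.9 N vertically, slightly under the "about 8 N" given, with about 5 N of sideways friction. In the last picture the pad matches the drawn level outline and the lever runs parallel to the level bar. The outline sits about 1 camera pixel off, the same offset as with the lever released.
- **Other things on the table:** no unexpected forces appeared, and nothing looked moved in the views I took. I did not measure the bystanders' positions.

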